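Reset the tripped breaker under the sprung lid

ROBOT

A 7-joint arm with a two-finger parallel gripper is mounted at the origin on a cart in front of the work surface, level with it; the furniture and walls round the work are solid. World frame = base frame: x ahead of the robot, y to its left, z up, the work surface at z = 0. Lengths are in m, angles in rad, forces in N, time in s.
With the tool pointing down it reaches from about 0.425 to 0.875 m from the base axis. Payload 9.9 kg.
Tool frame: the origin (TCP) lies on the centre line of the jaws, within the pads' length; the fingertips stand 11 mm ahead of it and the grasp point (between the pads) lies 8 mm behind it (bot.tcp_to_tips is the distance from the TCP to the fingertips, in m); z points along the fingers, y is the direction in which the jaws open and shut (so a half turn about z gives the same grasp; the last joint's range is limited). The gripper opens to 85 mm and grips with 20 to 120 N. Pads are 22 mm wide; open, the fingers measure 114 mm over their backs; the gripper's body (76 mm by 85 mm) begins 54 mm behind the grasp point. The pads swing forward as they close: fully open they stand 13 mm farther back than shut.
Start: joints at [-1.364, 0.576, 0.025, 1.437, -0.015, 1.129, -0.057], TCP at [0.194, 0.647, 0.207] pointing down, gripper open.
Joint ranges: [-2.76, 2.76], [-0.34, 2.15], [-1.52, 1.57], [0.19, 2.46], [-1.09, 4.23], [0.17, 1.99], [-2.82, 2.82]. Speed limits (rad/s): [2.22, 2.22, 3.01, 3.01, 3.14, 3.14, 3.14].

INTERFACE

Orientations are given as a rotation vector (axis times angle).
In Python, from plant import state, eyes, bot gives the robot as it stands.
- The arm moves only by the shell command python3 -m crank 'ROWS' [OPENING] [FORCE]. ROWS is JSON, a list of rows, each a list of 4 numbers: the shift along the tool's x, y, z in mm, then the turn about the tool's z in degrees. A call has 1 to 12 rows; each row is the pose to reach, as a shift and turn from the pose commanded when the call began, along the tool's axes at that moment; what a row does not reach only later rows make up. A row lasts 1/10 s, in which the tool goes at most 50 mm and 8.59 degrees, less where a joint would pass 70% of its speed; a pose out of reach is approached as far as the arm can. A call with a gripper value outside its range is refused whole. OPENING is the closure, from -1 (fully open) to 1 (shut), set as the call begins (- or left out, the last holds). The fingers move at their own pace and stop on an object; FORCE is the grip in N (left out, the last holds). Time passes only in rows, so rows that repeat a pose let the fingers close. It gives the time, the measured TCP pose, the force and the opening at its end, in the units of the state.
- state(): the state, without advancing time (a new reading comes with each control period).
- eyes.capture(name): name is "side" or "top" or "wrist"; returns a dict with "pixels" (480x640x3 uint8, blue, green, red), "fx", "fy", "cx", "cy" (pixels), "distortion" ([k1, k2, p1, p2, k3] as OpenCV has them; the pictures are not rectified), "pose" (4x4, takes a point from camera to world coordinates). Camera axes: x right, y down, z forward; pixel columns grow to the right and rows downward; lengths in m; the calibration is good to about 2 mm. A picture is of the moment at which its call begins. There is no depth.
- bot.close_job(): hands the job in, once; it reports no verdict.
The state is a dict: "time_s": time; "joint_positions": joint angles; "qd": joint speeds; "joint_efforts": joint torques, N m; "ee_pos": TCP position; "eef_rot": TCP orientation; "wrist_force": force on the tool from outside, world axes, zero at the start; "moment": the same for the moment, N m; "opening": opening from 0.0 (shut) to 1.0 (fully open).
Only numpy, scipy, OpenCV 4.12 (cv2) and the standard library are available. Lean on these libraries where they do the work, as an engineer would, in place of code of your own. Each camera call takes 0.05 s, during which the arm holds its last target.

TASK

The breaker in the small grey box has tripped. Press the box's thumb latch so that the lid springs fully open, push the popped-out round plunger inside all the way home, then swing the lid down and press it until the latch snaps over it. Leave the panel meter, tape roll and wire spool around the box where they are.

Things in the scene. Friction and masses are not known exactly. Their poses are not given: they have to be found in the camera images.
- breaker_box: Fixed grey plastic breaker box, base 90 (x) x 120 (y) x 45 mm high, 58 mm high with its lid shut, screwed to the worktop. Origin: centre of its underside, on the worktop. Its own -x side is the front and carries the thumb latch, its +x side carries the lid hinge, z is up. Walls are 4 mm thick; the inner deck lies 34 mm above the worktop.
- lid (a joint): Lid hinge angle in rad: about 0 shut and latched (limit -0.02), 1.5 fully open on its stop, nearly upright. A spring holds the lid against the hook with about 1.5 N at its front edge when shut, throws it open when released (about 1 s) and keeps it open; unless it is latched it springs up again.
- lid_front (a point): Point on the lid's outer (top) face, mid-width, 76 mm from the hinge axis, 18 mm from the front edge; moves with the lid, z axis = the lid's outward normal. The lid is a shell 120 mm wide, 90 mm deep; its outer face lies 12 mm off the hinge axis. Pressed down here, the lid passes the hook at about 10 to 20 N and snaps when nearly flat; it may go 1.5 mm lower than the latched height.
- lid_hinge (a point): Middle of the lid's hinge axis, which runs along the box's y, 49 mm behind the box's centre and 46 mm above the worktop. When the lid opens, its front edge goes up and back; its free edge then stands about 140 mm above the worktop. To shut it, push its outer (rear) face towards the front and then down, in an arc about this axis.
- latch (a joint): Thumb latch (rocker) angle in rad: 0 at rest, 0.28 pressed to its limit (pad 8 mm lower). It lets the lid go at about 0.15 to 0.2, needs about 1.5 N to start and 4 N at its limit, and springs back by itself. Its hook, 24 mm wide, stands in front of the middle of the lid's front edge and reaches 60 mm above the worktop; it gives way for a moment as the lid is pressed down past it.
- latch_pad (a point): Middle of the top of the black thumb pad, 24 (x) x 32 (y) mm, 79 mm in front of the box's centre and 38 mm above the worktop when at rest. Press it straight down. Axes as the box's when at rest.
- plunger (a joint): Breaker plunger travel in m: 0 fully out (tripped), 0.008 fully home. It starts 0 to 2 mm in. Stiff with friction (about 3 N), stays where it is left.
- plunger_top (a point): Middle of the top of the white round plunger, 18 mm diameter, 15 mm in front of the box's centre; its top is 50 mm above the worktop when fully out and 42 mm when home. The steel collar round it is 28 mm in diameter and its top is 37 mm above the worktop. Covered by the lid until that is open; the shut lid does not touch it.
- tape_roll: Roll of tape, 62 mm diameter, 19 mm high, lying flat behind the box (bystander). Origin: centre of its underside.
- spool: Solder wire spool, 58 mm diameter, 36 mm high, standing behind the box (bystander). Origin: centre of its underside.
- panel_meter: Black box-shaped panel meter, 87 (x) x 48 (y) x 48 mm, standing on the worktop to the right of and behind the box (bystander). Origin: centre of its underside.
Mind the look-alikes: they are no part of the job. Of the things that look like the breaker_box, the larger one is meant.

How it is judged:
By the outcome, as a careful person would: the job done as asked, in the order asked, and still so for the second after the job is handed in, with the robot touching nothing.
It also fails if it takes over 50 s, if anything falls off the work surface, if the arm or the gripper's body presses on something with over 40 N, if the wrist force passes 120 N, or if a joint passes its speed limit or range.

## Working session

There is one attempt and no reset: what is moved stays moved. The work goes in short steps, Python scripts to look and compute and a shell command to move; the robot and the scene stay as the last step left them, time stands still between calls to the robot, and variables do not carry over. Pictures are saved under pics/ and viewed, and the job is handed in when it is done.

```bash
ls; mkdir -p pics
cat > h.py <<'E'
import cv2,numpy as np
from plant import state,eyes,bot
from scipy.spatial.transform import Rotation as R
def cap(n,f):
    d=eyes.capture(n); cv2.imwrite('pics/'+f,d['pixels']); 
    import pickle; pickle.dump(d,open('pics/'+f[:-4]+'.pkl','wb')); return d
def load(f):
    import pickle; return pickle.load(open('pics/'+f+'.pkl','rb'))
def K(d): return np.array([[d['fx'],0,d['cx']],[0,d['fy'],d['cy']],[0,0,1.]])
def ray(d,p):
    u=cv2.undistortPoints(np.array([[p]],float),K(d),np.array(d['distortion'],float))[0,0]
    T=np.array(d['pose']); return T[:3,3],T[:3,:3]@np.array([u[0],u[1],1.])
def onz(d,p,z):
    o,r=ray(d,p); return o+r*(z-o[2])/r[2]
def proj(d,P):
    T=np.linalg.inv(np.array(d['pose'])); P=np.atleast_2d(np.array(P,float))
    return cv2.projectPoints(P,cv2.Rodrigues(T[:3,:3])[0],T[:3,3],K(d),np.array(d['distortion'],float))[0][:,0]
E
python3 - <<'E'
from h import *
for n in('side','top','wrist'):
    d=cap(n,n+'0.png'); print(n,np.round(d['pose'],3).tolist())
s=state();print(s)
E
```

```text
pics
side [[-0.933, -0.237, 0.269, 0.34], [-0.359, 0.598, -0.717, 0.259], [0.009, -0.766, -0.643, 0.602], [0.0, 0.0, 0.0, 1.0]]
top [[-0.001, -0.99, 0.143, 0.427], [-1.0, 0.001, -0.002, -0.337], [0.002, -0.143, -0.99, 0.901], [0.0, 0.0, 0.0, 1.0]]
wrist [[0.286, 0.909, 0.304, 0.116], [0.958, -0.271, -0.093, 0.669], [-0.002, 0.318, -0.948, 0.373], [0.0, 0.0, 0.0, 1.0]]
{'time_s': 0.15, 'joint_positions': array([-1.36378735,  0.57634425,  0.02485762,  1.43773602, -0.01498488,
        1.12899226, -0.05650274]), 'qd': array([-0.00016853, -0.00374478, -0.00010976, -0.00357615, -0.00163601,
        0.00103309,  0.00049706]), 'joint_efforts': array([ 4.19085380e-03, -7.66270280e+01,  2.25341409e+00, -2.86185390e+01,
        1.56646874e-02,  9.71586123e-03,  7.48407331e-06]), 'ee_pos': array([0.1934326 , 0.64628965, 0.20642996]), 'eef_rot': array([-4.55133300e-01, -3.10834049e+00,  2.02741744e-03]), 'wrist_force': array([-1.03012482, -0.9079125 ,  0.69397137]), 'moment': array([-0.00516005,  0.02085668,  0.00801035]), 'opening': 0.9992896275492822}
```

View pics/side0.png

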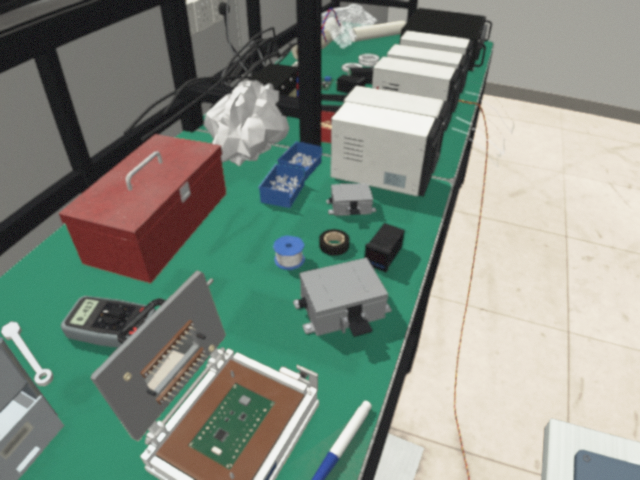

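View pics/top0.png

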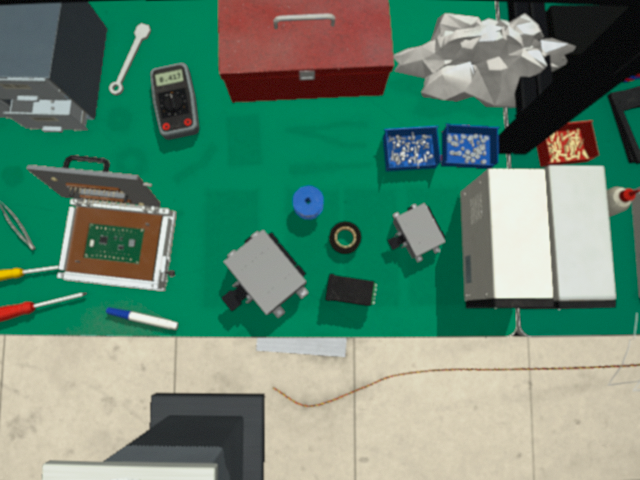

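Run:
```python
from h import *
d=load('top0');im=d['pixels']
cv2.imwrite('pics/crop_top.png',cv2.resize(im[180:340,200:460],None,fx=3,fy=3,interpolation=cv2.INTER_CUBIC))
im=load('side0')['pixels']
cv2.imwrite('pics/crop_side.png',cv2.resize(im[170:350,270:420],None,fx=3.3,fy=3.3,interpolation=cv2.INTER_CUBIC))
for p,z in [((265,272),.058),((234,298),.038),((418,230),.03)]: print(onz(d,p,z))
```

```text
[ 0.49712225 -0.2515079   0.058     ]
[ 0.45234753 -0.19476243  0.038     ]
[ 0.57644766 -0.52838479  0.03      ]
```

View pics/crop_top.png

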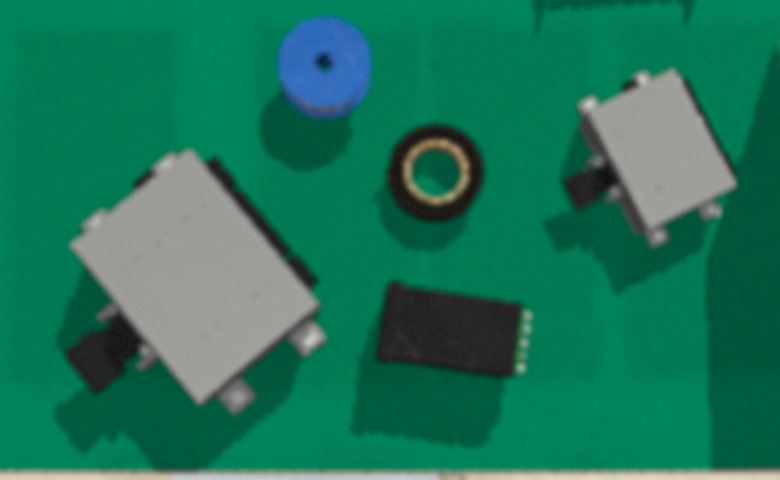

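View pics/crop_side.png

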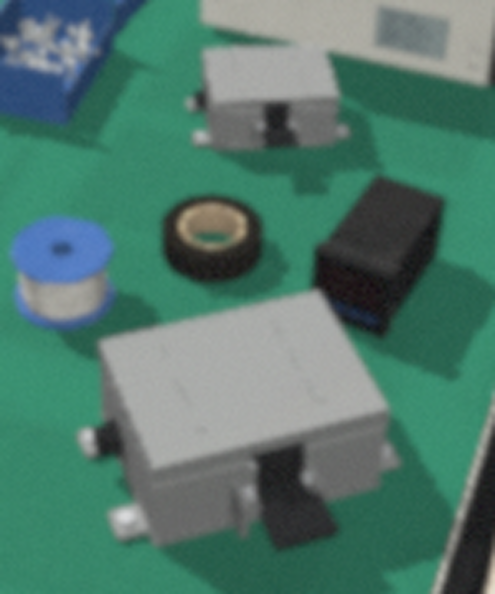

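View pics/wrist0.png

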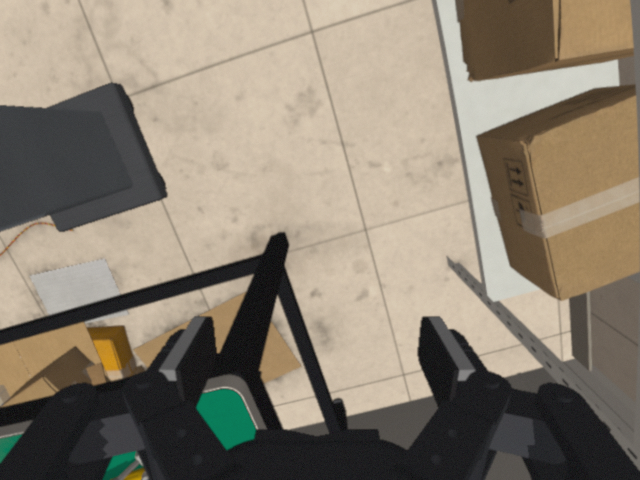

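Candidates for breaker_box (top view): grey box at (265,272) with latch at (234,298); smaller grey box at (418,230) with latch at (395,242); also the open white case at (115,240) and the grey cabinet at (45,60). The two grey boxes are alike; I choose the larger, at (265,272). The crop confirms its black pad on the lower-left, with the spool (308,203), tape (345,237) and meter (350,290) round it. Next, measure it.

Run:
```python
from h import *
d=load('top0');im=d['pixels'].astype(int)
sat=im.max(2)-im.min(2);m=((sat<25)&(im.min(2)>125)).astype(np.uint8)
roi=np.zeros_like(m);roi[220:325,215:315]=m[220:325,215:315]
roi=cv2.morphologyEx(roi,cv2.MORPH_OPEN,np.ones((13,13)))
c=max(cv2.findContours(roi,0,2)[0],key=cv2.contourArea)
W=np.array([onz(d,p,.058)[:2] for p in c[:,0].astype(float)],np.float32)
r=cv2.minAreaRect(W*1000);print('lid rect',r, cv2.contourArea(c))
b=cv2.boxPoints(r);print(b)
# pad
dk=(im.max(2)<60).astype(np.uint8);q=np.zeros_like(dk);q[280:320,215:255]=dk[280:320,215:255]
for c in cv2.findContours(q,0,2)[0]:
    if cv2.contourArea(c)>20:
        W=np.array([onz(d,p,.038)[:2] for p in c[:,0].astype(float)],np.float32);print('pad',cv2.contourArea(c),cv2.minAreaRect(W*1000))
# bystanders
for n,p,z in[('spool',(200+324/3,180+62/3),.036),('tape',(200+436/3,180+172/3),.019),('meter',(200+450/3,180+330/3),.048)]:print(n,onz(d,p,z))
```

```text
lid rect ((500.5318603515625, -248.50665283203125), (123.11714935302734, 88.68190002441406), 39.736732482910156) 3237.5
[[ 424.8485  -253.7609 ]
 [ 481.5394  -321.9564 ]
 [ 576.2152  -243.25241]
 [ 519.5243  -175.05692]]
pad 332.0 ((454.08367919921875, -197.04808044433594), (31.09380340576172, 40.714908599853516), 39.03963088989258)
spool [ 0.63006603 -0.32637288  0.036     ]
tape [ 0.56457699 -0.39533615  0.019     ]
meter [ 0.46606852 -0.40076873  0.048     ]
```

```bash
cat >> h.py <<'E'
C=np.array([.5005,-.2485]);EX=np.array([.639,-.769]);EY=np.array([.769,.639])
def box(x,y,z): return np.r_[C+EX*x+EY*y,z]
def go(tgt,yaw=129.7):
    """tool shift mm + turn deg from current measured pose to put TCP at tgt"""
    s=state();Rm=R.from_rotvec(s['eef_rot']).as_matrix()
    sh=Rm.T@(np.array(tgt)-s['ee_pos'])*1000
    y=np.degrees(np.arctan2(Rm[1,0],Rm[0,0]))
    print('ee',s['ee_pos'].round(4),'yaw',y.round(2),'tilt',np.round(Rm[:,2],3),'shift',sh.round(1),'turn',((y-yaw+180)%360-180).round(2),'F',s['wrist_force'].round(1),'t',s['time_s'])
E
python3 - <<'E'
from h import *
d=load('side0');im=d['pixels'].copy()
P=[box(-.045,.06,.058),box(-.045,-.06,.058),box(.045,.06,.058),box(.045,-.06,.058),box(-.079,0,.038),box(-.045,0,.06)]
for p in proj(d,P): cv2.circle(im,tuple(int(v) for v in np.round(p)),1,(0,0,255),-1)
print(proj(d,P).round(1).tolist())
cv2.imwrite('pics/chk.png',cv2.resize(im[220:350,270:420],None,fx=4,fy=4,interpolation=cv2.INTER_NEAREST))
go([.42,.35,.28])
E
```

```text
[[315.1, 311.8], [387.1, 293.6], [298.5, 272.4], [365.5, 257.2], [359.3, 327.0], [351.9, 301.6]]
ee [0.1934 0.6463 0.2064] yaw 163.34 tilt [-0.    -0.001 -1.   ] shift [-302.  -219.   -73.3] turn 33.64 F [-1.  -0.9  0.7] t 0.15
```

View pics/chk.png

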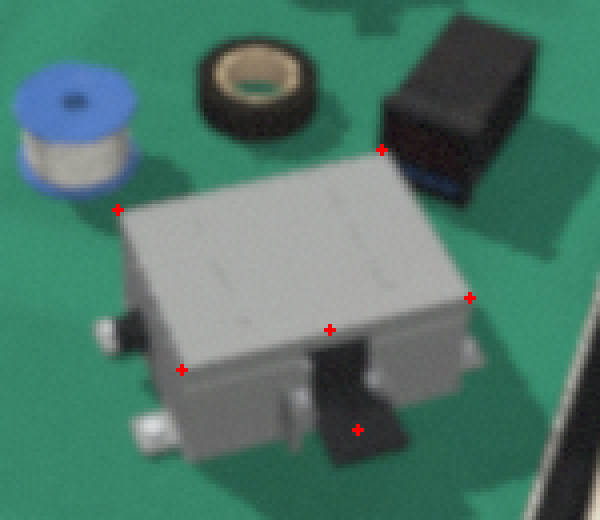

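The predicted lid corners and pad (red marks, pad at side-view pixel (359,327)) fall on the box in the second view, so the pose is good to about 2 mm. Moving.

```bash
python3 -m crank '[[-20,-15,-40,3],[-55,-40,-73,8],[-95,-70,-73,14],[-140,-102,-73,20],[-185,-135,-73,26],[-225,-165,-73,32],[-265,-192,-73,33.6],[-302,-219,-73,33.6],[-302,-219,-73,33.6]]' 1 20
python3 - <<'E'
from h import *
go([.45,.02,.28]);go(box(-.079,0,.15));print(state()['joint_positions'].round(2))
E
```

```text
time_s: 1.05
ee_pos: [0.4242, 0.344, 0.2805]
eef_rot: [1.345, 2.836, -0.002]
wrist_force: [0.2, -0.1, -0.1]
opening: -0.002
ee [0.4242 0.344  0.2805] yaw 129.24 tilt [ 0.002 -0.002 -1.   ] shift [-267.3 -184.9    1.3] turn -0.46 F [ 0.2 -0.1 -0.1] t 1.05
ee [0.4242 0.344  0.2805] yaw 129.24 tilt [ 0.002 -0.002 -1.   ] shift [-427.8 -316.3  131.8] turn -0.46 F [ 0.2 -0.1 -0.1] t 1.05
[-0.95  0.33  0.25  1.67 -0.08  1.15  0.01]
```

```bash
python3 -m crank '[[-35,-25,0,0],[-72,-50,0,0],[-110,-76,0,0],[-150,-104,0,0],[-190,-132,0,0],[-230,-160,0,0],[-267,-187,0,0],[-300,-215,0,0],[-335,-242,0,0],[-370,-270,0,0],[-400,-295,20,0],[-428,-316,60,0]]'
python3 - <<'E'
from h import *
go(box(-.079,0,.10));print(state()['joint_positions'].round(2))
E
```

```text
time_s: 2.25
ee_pos: [0.4519, -0.1814, 0.2237]
eef_rot: [1.333, 2.839, 0.001]
wrist_force: [1.3, 1.4, 0.1]
opening: -0.0
ee [ 0.4519 -0.1814  0.2237] yaw 129.7 tilt [ 0.005 -0.001 -1.   ] shift [ -3.1  -5.9 123.7] turn 0.0 F [1.3 1.4 0.1] t 2.25
[-0.1   0.31  0.51  1.91 -0.18  0.96  1.19]
```

```bash
python3 -m crank '[[-2,-5,30,0],[-2,-5,75,0],[-2,-5,110,0],[-2,-5,125,0],[-2,-5,125,0],[-2,-5,125,0]]'
python3 - <<'E'
from h import *
print(bot.tcp_to_tips)
go(box(-.081,0,.052));print(state()['joint_positions'].round(2))
cap('side','side1.png')
im=load('side1')['pixels']
cv2.imwrite('pics/s1.png',cv2.resize(im[190:350,270:430],None,fx=3.5,fy=3.5,interpolation=cv2.INTER_CUBIC))
E
```

```text
time_s: 2.85
ee_pos: [0.4482, -0.1836, 0.0978]
eef_rot: [-1.334, -2.844, 0.0]
wrist_force: [-0.4, 0.9, 0.3]
opening: -0.003
0.011
ee [ 0.4482 -0.1836  0.0978] yaw 129.74 tilt [-0. -0. -1.] shift [-2.4 -1.3 45.8] turn 0.04 F [-0.4  0.9  0.3] t 2.85
[ 0.    0.48  0.42  2.08 -0.31  0.65  1.32]
```

View pics/s1.png

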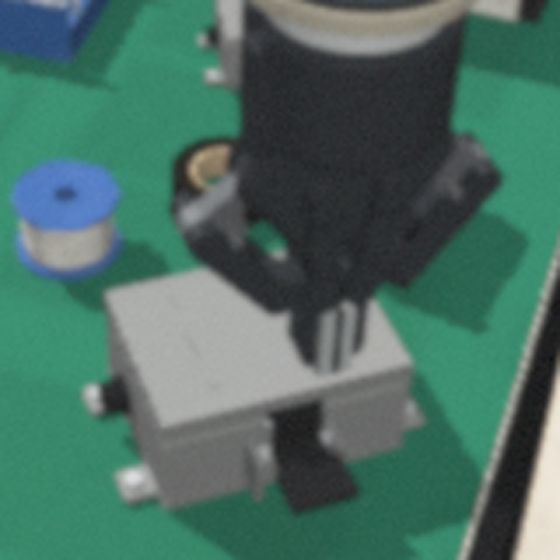

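```bash
python3 -m crank '[[-3,-1,20,0],[-3,-1,38,0],[-3,-1,44,0],[-3,-1,47,0],[-3,-1,50,0],[-3,-1,52,0],[-3,-1,54,0],[-3,-1,55,0],[-3,-1,55.5,0],[-3,-1,55.5,0]]'
python3 - <<'E'
from h import *
go(box(-.081,0,.052))
cap('side','side2.png')
im=load('side2')['pixels']
cv2.imwrite('pics/s2.png',cv2.resize(im[170:350,250:430],None,fx=3.2,fy=3.2,interpolation=cv2.INTER_CUBIC))
E
```

```text
time_s: 3.9
ee_pos: [0.4492, -0.1865, 0.042]
eef_rot: [1.334, 2.844, -0.0]
wrist_force: [0.2, -0.4, -0.3]
opening: -0.001
ee [ 0.4492 -0.1865  0.042 ] yaw 129.74 tilt [ 0. -0. -1.] shift [  0.5  -0.2 -10. ] turn 0.04 F [ 0.2 -0.4 -0.3] t 3.9
```

View pics/s2.png

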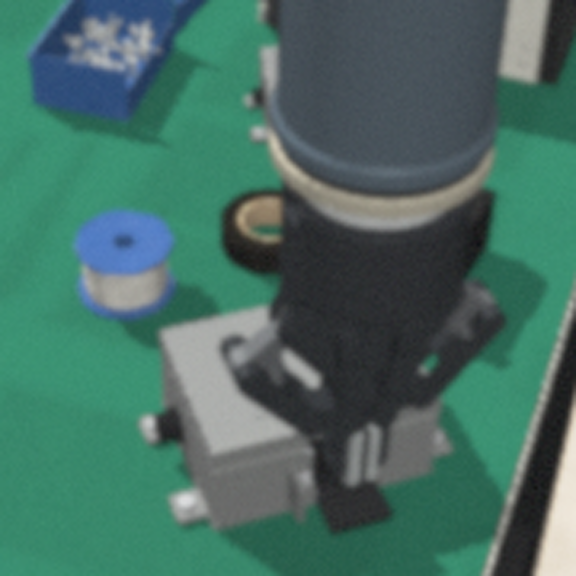

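Run:
```python
from h import *
d=load('side2');e=state()['ee_pos']
q=proj(d,[e,e-[0,0,.011],e-[0,0,.004],box(-.067,-.016,.038),box(-.067,.016,.038),box(-.091,.016,.038),box(-.091,-.016,.038)])
print(q.round(1).tolist())
im=d['pixels'].copy()
im=cv2.resize(im[280:350,320:400],None,fx=8,fy=8,interpolation=cv2.INTER_CUBIC)
for i,p in enumerate(q): cv2.circle(im,tuple(int(v) for v in np.round((p-[320,280])*8+4)),3,[(0,0,255),(0,255,255),(255,0,0)][min(i,2)],-1)
cv2.imwrite('pics/s2b.png',im)
```

```text
[[359.7, 326.1], [359.3, 330.7], [359.6, 327.8], [365.9, 318.7], [346.7, 323.8], [352.4, 335.6], [371.9, 330.3]]
```

View pics/s2b.png

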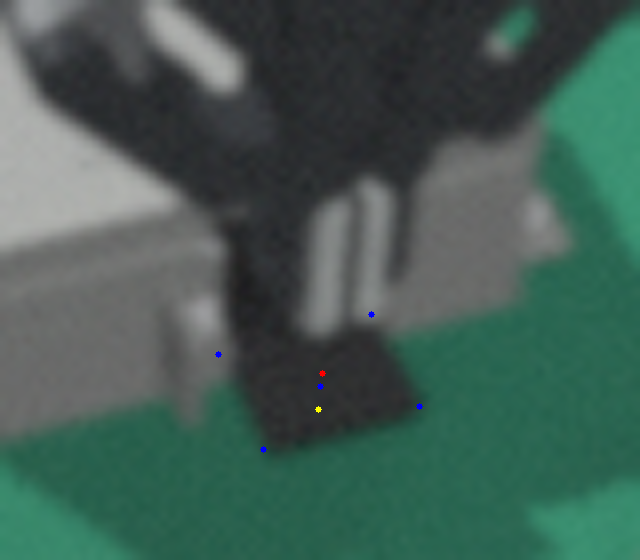

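Run:
```python
from h import *
a=cap('top','top2.png')['pixels'];b=cap('wrist','wrist2.png')['pixels']
a=cv2.resize(a[230:330,190:310],(576,480),interpolation=cv2.INTER_CUBIC)
cv2.imwrite('pics/tw2.png',a)
print(state()['wrist_force'],state()['ee_pos'])
```

```text
[ 0.57627157 -0.36626862  1.28399299] [ 0.44918531 -0.18647463  0.04203089]
```

View pics/tw2.png

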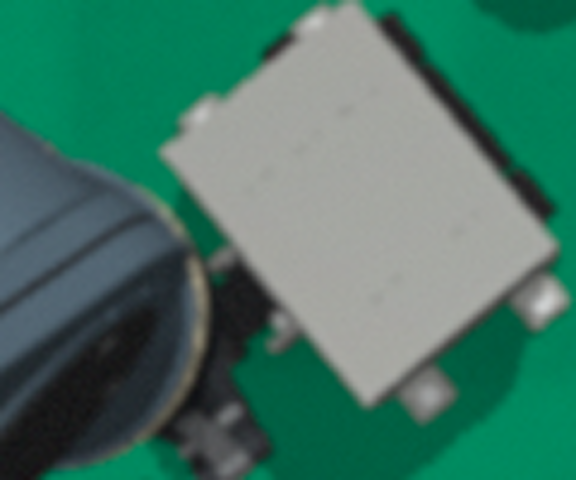

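View pics/wrist2.png

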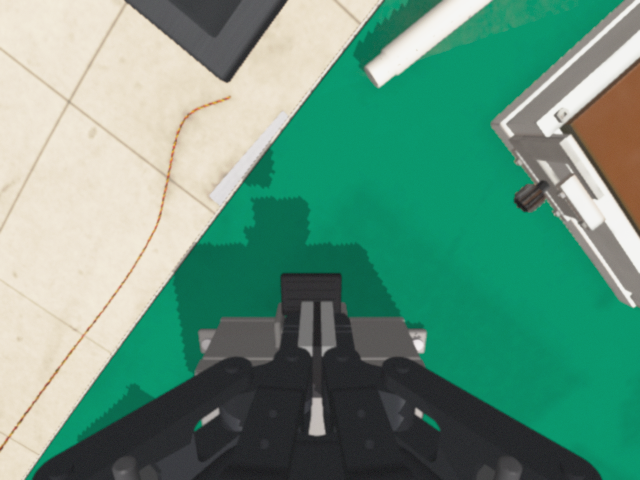

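Run:
```python
from h import *
d=load('wrist2');e=state()['ee_pos']
for dz in (0,-.011,.01,.02): print(dz,proj(d,[e+[0,0,dz],np.r_[e[:2]-EX*.011,e[2]+dz]]).round(1).tolist())
print(proj(d,[box(-.067,-.016,.038),box(-.067,.016,.038),box(-.091,.016,.038),box(-.091,-.016,.038)]).round(1).tolist())
print(proj(d,[box(-.091,0,z) for z in (.038,.034,.03)]).round(1).tolist())
```

```text
0 [[316.8, 293.8], [316.9, 274.0]]
-0.011 [[316.8, 284.9], [316.9, 266.0]]
0.01 [[316.9, 302.8], [316.9, 282.1]]
0.02 [[316.9, 312.8], [316.9, 291.1]]
[[286.7, 313.3], [346.3, 313.3], [347.6, 271.9], [285.4, 271.9]]
[[316.5, 271.9], [316.5, 269.0], [316.5, 266.2]]
```

Run:
```python
from h import *
def tri(d1,p1,d2,p2):
    o1,r1=ray(d1,p1);o2,r2=ray(d2,p2);r1/=np.linalg.norm(r1);r2/=np.linalg.norm(r2)
    t=np.linalg.lstsq(np.c_[r1,-r2],o2-o1,rcond=None)[0];a=o1+r1*t[0];b=o2+r2*t[1];return (a+b)/2,np.linalg.norm(a-b)
w=load('wrist2');s=load('side2')
for ps in [(362,322),(360.5,322.2),(363.5,321)]:
  x,g=tri(w,(317,302),s,ps);print(x.round(4),'gap',g.round(4),'boxx',((x[:2]-C)@EX).round(4),((x[:2]-C)@EY).round(4))
im=w['pixels'];cv2.imwrite('pics/w2b.png',cv2.resize(im[250:400,230:410],None,fx=4,fy=4,interpolation=cv2.INTER_CUBIC))
```

```text
[ 0.4463 -0.1836  0.0573] gap 0.0019 boxx -0.0845 -0.0002
[ 0.4485 -0.1857  0.0527] gap 0.0005 boxx -0.0815 0.0001
[ 0.4437 -0.1807  0.0643] gap 0.0025 boxx -0.0884 -0.0004
```

View pics/w2b.png

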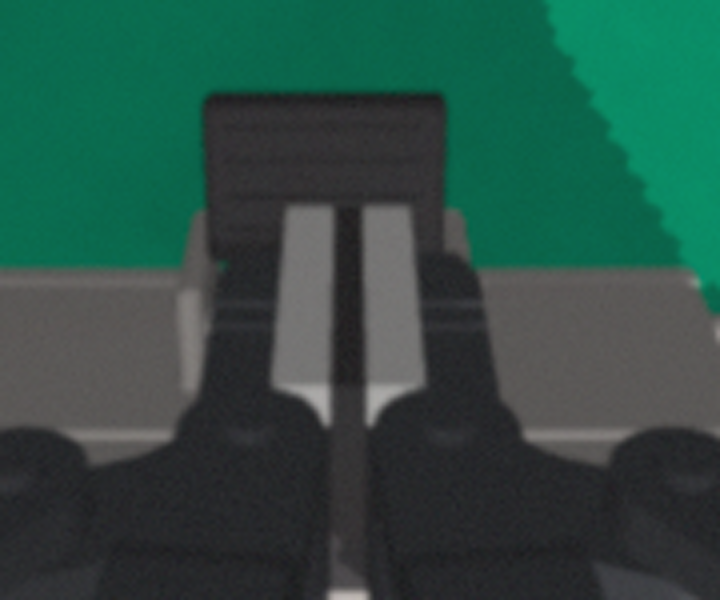

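The tips look some 15–25 mm above the pad in both views (wrist (317,302), side (362,322)), and no force is felt, so the tip offset seems shorter than nominal. Going down slowly, watching the force.

```bash
python3 -m crank '[[0,0,3,0],[0,0,5,0],[0,0,7,0],[0,0,7,0]]'
```

```text
time_s: 4.45
ee_pos: [0.449, -0.1864, 0.0346]
eef_rot: [-1.334, -2.844, 0.0]
wrist_force: [0.4, 0.1, 0.0]
opening: -0.0
```

```bash
python3 -m crank '[[0,0,3,0],[0,0,5,0],[0,0,7,0],[0,0,7,0]]'
python3 - <<'E'
from h import *
b=cap('wrist','wrist3.png')['pixels'];a=cap('side','side3.png')['pixels']
cv2.imwrite('pics/c3.png',np.hstack([cv2.resize(b[230:400,230:410],(400,378)),cv2.resize(a[270:350,320:400],(378,378))]))
E
```

```text
time_s: 4.85
ee_pos: [0.449, -0.1864, 0.0277]
eef_rot: [-1.334, -2.844, 0.0]
wrist_force: [-0.2, -0.6, -0.9]
opening: -0.005
```

View pics/c3.png

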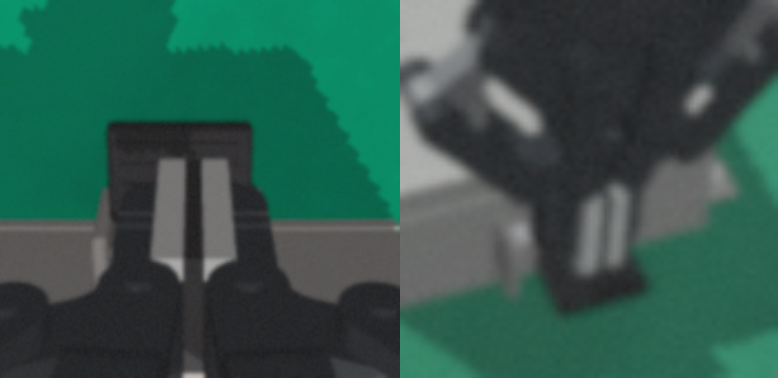

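```bash
python3 -m crank '[[0,0,2,0],[0,0,4,0],[0,0,5,0],[0,0,5,0]]'
```

```text
time_s: 5.35
ee_pos: [0.4491, -0.1864, 0.0228]
eef_rot: [-1.334, -2.844, 0.0]
wrist_force: [-0.4, -0.6, -0.1]
opening: 0.001
```

```bash
python3 -m crank '[[0,0,1.5,0],[0,0,3,0],[0,0,3,0]]'
python3 - <<'E'
from h import *
b=cap('wrist','wrist4.png')['pixels'];a=cap('side','side4.png')['pixels']
cv2.imwrite('pics/c4.png',np.hstack([cv2.resize(b[230:400,230:410],(400,378)),cv2.resize(a[270:350,320:400],(378,378))]))
E
```

```text
time_s: 5.65
ee_pos: [0.4491, -0.1864, 0.0198]
eef_rot: [-1.334, -2.844, 0.0]
wrist_force: [0.5, 0.9, 0.2]
opening: -0.002
```

View pics/c4.png

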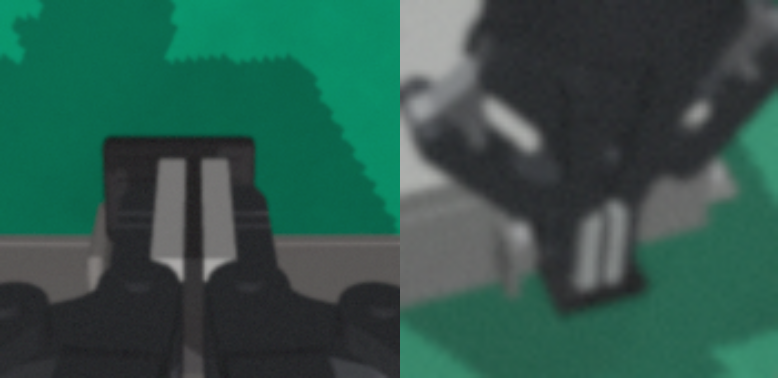

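```bash
python3 -m crank '[[0,0,1.5,0],[0,0,3,0],[0,0,3,0]]'
```

```text
time_s: 6.05
ee_pos: [0.4491, -0.1864, 0.0168]
eef_rot: [-1.334, -2.844, 0.0]
wrist_force: [-1.1, -0.2, -0.3]
opening: -0.003
```

```bash
python3 -m crank '[[0,0,1.5,0],[0,0,3,0],[0,0,3,0]]'
```

```text
time_s: 6.35
ee_pos: [0.4491, -0.1863, 0.0138]
eef_rot: [-1.334, -2.844, -0.0]
wrist_force: [-0.6, 1.1, 0.5]
opening: 0.003
```

Run:
```python
from h import *
b=cap('wrist','wrist5.png')['pixels'];a=cap('side','side5.png')['pixels']
cv2.imwrite('pics/c5.png',np.hstack([cv2.resize(b[230:400,230:410],(400,378)),cv2.resize(a[270:350,320:400],(378,378),interpolation=cv2.INTER_CUBIC)]))
print(state()['wrist_force'])
```

```text
[-0.13694268  1.01968807  1.75131361]
```

View pics/c5.png

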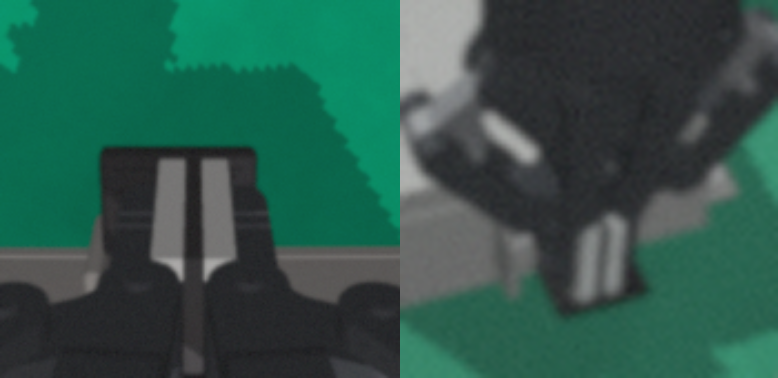

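```bash
python3 -m crank '[[0,0,1,0],[0,0,2,0],[0,0,2,0]]'; python3 -m crank '[[0,0,1,0],[0,0,2,0],[0,0,2,0]]'
```

```text
time_s: 6.75
ee_pos: [0.4488, -0.186, 0.0118]
eef_rot: [-1.333, -2.844, -0.0]
wrist_force: [-1.8, 2.9, 3.7]
opening: 0.002
time_s: 7.05
ee_pos: [0.4488, -0.1861, 0.0098]
eef_rot: [-1.334, -2.844, -0.0]
wrist_force: [-3.6, 3.2, 3.9]
opening: 0.0
```

Run:
```python
from h import *
b=cap('wrist','wrist6.png')['pixels'];a=cap('side','side6.png')['pixels']
cv2.imwrite('pics/c6.png',np.hstack([cv2.resize(b[230:400,230:410],(400,378)),cv2.resize(a[230:350,290:410],(378,378),interpolation=cv2.INTER_CUBIC)]))
s=state();print(s['wrist_force'],s['moment'])
```

```text
[-2.15249576  2.66086328  4.00708211] [0.68747913 0.56250438 0.00408394]
```

View pics/c6.png

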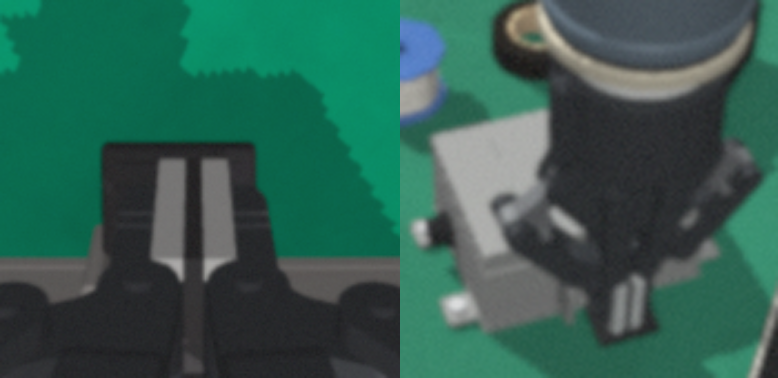

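```bash
python3 -m crank '[[0,0,1,0],[0,0,2,0],[0,0,2,0]]'; python3 -m crank '[[0,0,1,0],[0,0,1.5,0],[0,0,1.5,0],[0,0,1.5,0]]';python3 - <<'E'
from h import *
b=cap('wrist','wrist7.png')['pixels'];a=cap('side','side7.png')['pixels']
cv2.imwrite('pics/c7.png',np.hstack([cv2.resize(b[230:400,230:410],(400,378)),cv2.resize(a[230:350,290:410],(378,378),interpolation=cv2.INTER_CUBIC)]))
s=state();print(s['wrist_force'],s['moment'])
E
```

```text
time_s: 7.45
ee_pos: [0.4489, -0.1862, 0.0079]
eef_rot: [-1.334, -2.844, -0.0]
wrist_force: [-3.1, 4.0, 6.9]
opening: 0.002
time_s: 7.85
ee_pos: [0.449, -0.1862, 0.0074]
eef_rot: [1.334, 2.844, 0.001]
wrist_force: [-6.6, 6.2, 23.7]
opening: -0.0
[-6.31706221  7.17522765 23.42275569] [ 1.20491332  1.38115711 -0.05332853]
```

View pics/c7.png

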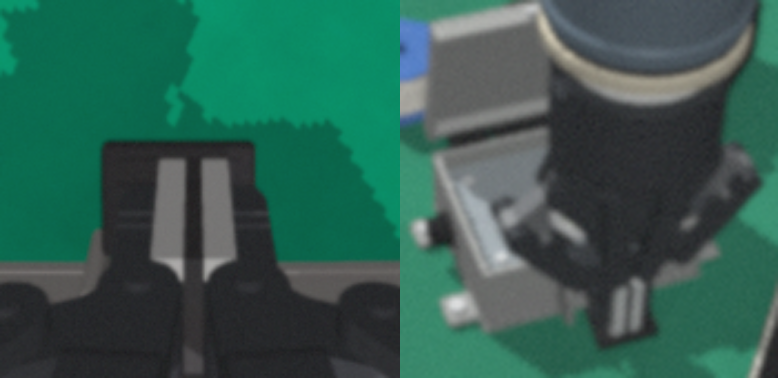

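The lid is open (side crop: inside of the box visible, lid upright behind). The tips sit about 22 mm above the reported TCP height; I will use that offset. Lifting off.

```bash
python3 -m crank '[[0,0,-10,0],[0,0,-45,0],[0,0,-90,0],[0,0,-130,0],[0,0,-160,0],[0,0,-170,0],[0,0,-170,0]]';python3 - <<'E'
from h import *
b=cap('wrist','wrist8.png')['pixels'];a=cap('side','side8.png')['pixels'];t=cap('top','top8.png')['pixels']
cv2.imwrite('pics/c8.png',np.hstack([cv2.resize(t[200:340,200:340],(400,400),interpolation=cv2.INTER_CUBIC),cv2.resize(a[200:350,270:420],(400,400),interpolation=cv2.INTER_CUBIC)]))
d=load('top8');print(proj(d,[box(-.015,0,.049),box(.053,.06,.14),box(.053,-.06,.14)]),proj(load('side8'),[box(-.015,0,.049)]))
go(box(-.015,0,.08));print(state()['joint_positions'].round(2))
E
```

```text
time_s: 8.65
ee_pos: [0.4505, -0.1872, 0.1777]
eef_rot: [1.333, 2.84, 0.001]
wrist_force: [0.3, 0.4, -1.2]
opening: -0.001
[[257.25034613 275.92605774]
 [260.23403682 215.97025047]
 [307.84923264 273.28293649]] [[344.90413788 293.0542423 ]]
ee [ 0.4487 -0.1863  0.1752] yaw 129.74 tilt [-0.002  0.    -1.   ] shift [-66.1   0.2  95.2] turn 0.04 F [ 1.  -0.5  0.4] t 8.8
[-0.07  0.37  0.5   1.98 -0.23  0.85  1.26]
```

View pics/c8.png

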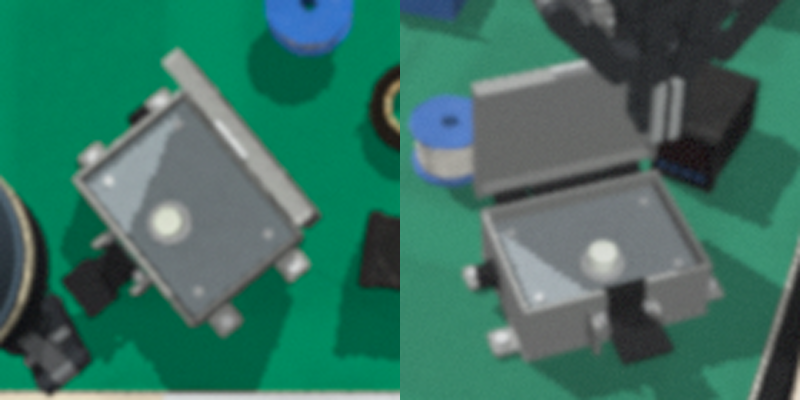

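View pics/wrist8.png

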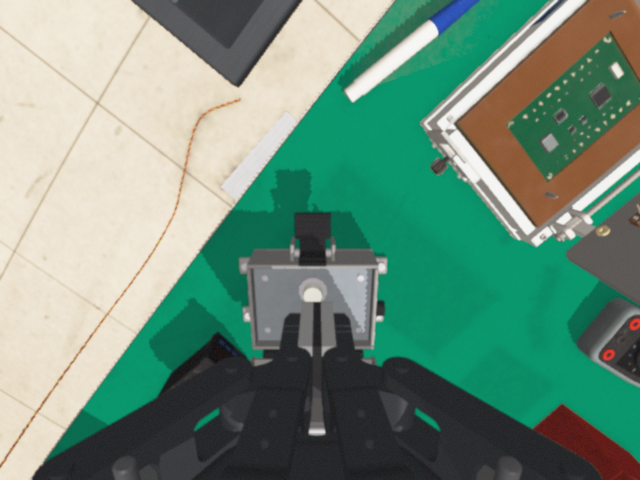

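```bash
cat >> h.py <<'E'
def tri(d1,p1,d2,p2):
    o1,r1=ray(d1,p1);o2,r2=ray(d2,p2);r1=r1/np.linalg.norm(r1);r2=r2/np.linalg.norm(r2)
    t=np.linalg.lstsq(np.c_[r1,-r2],o2-o1,rcond=None)[0];a=o1+r1*t[0];b=o2+r2*t[1];return (a+b)/2,np.linalg.norm(a-b)
def white(d,roi):
    x0,y0,x1,y1=roi;g=d['pixels'][y0:y1,x0:x1].min(2);c=max(cv2.findContours((g>200).astype(np.uint8),0,2)[0],key=cv2.contourArea);(u,v),_,_=cv2.minAreaRect(c);return (u+x0,v+y0),cv2.contourArea(c)
E
python3 - <<'E'
from h import *
t=load('top8');s=load('side8');w=load('wrist8')
a,A=white(t,(245,260,270,292));b,B=white(s,(330,280,360,305));print(a,A,b,B)
p,g=tri(t,a,s,b);print('plunger',p,g,'box',(p[:2]-C)@EX,(p[:2]-C)@EY,onz(t,a,.049),onz(s,b,.049))
im=cv2.resize(s['pixels'][215:275,330:390],None,fx=8,fy=8,interpolation=cv2.INTER_CUBIC);cv2.imwrite('pics/c8s.png',im)
im=cv2.resize(w['pixels'][270:400,260:380],None,fx=4,fy=4,interpolation=cv2.INTER_CUBIC);cv2.imwrite('pics/c8w.png',im)
E
```

```text
(258.0, 277.0) 28.0 (345.5, 294.5) 31.5
plunger [ 0.48965572 -0.2378001   0.04514657] 0.0007293924322728671 box -0.015157720185786793 -0.0015020192046693852 [ 0.48901505 -0.23832114  0.049     ] [ 0.48898022 -0.23432151  0.049     ]
```

View pics/c8s.png

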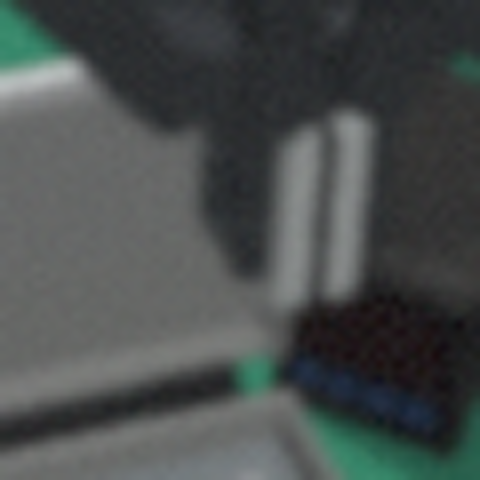

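View pics/c8w.png

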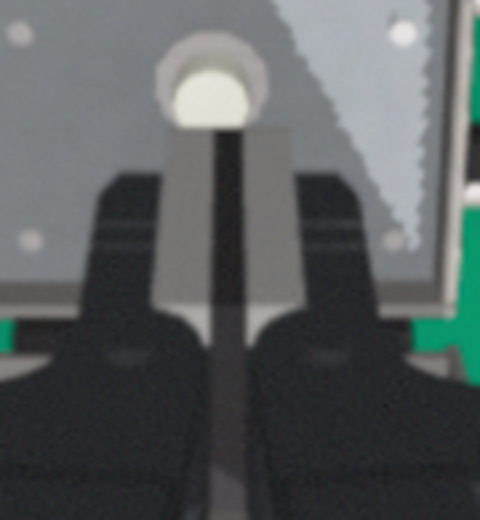

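Run:
```python
from h import *
s=load('side8');w=load('wrist8');e=state()['ee_pos']
for u in (368.7,369.7,370.7):
    p,g=tri(w,(317,301.7),s,(u,252.5+(369.7-u)*.25));d=p-e;print(p.round(4),g.round(4),'rel ex,ey,z',(d[:2]@EX).round(4),(d[:2]@EY).round(4),d[2].round(4))
T=np.array(w['pose']);print((T[:3,3]-e).round(4),w['fx'],w['distortion'])
```

```text
[ 0.4459 -0.1826  0.1975] 0.0019 rel ex,ey,z -0.0046 0.0002 0.0223
[ 0.4448 -0.1817  0.1993] 0.0028 rel ex,ey,z -0.006 -0.0001 0.0241
[ 0.4437 -0.1809  0.2011] 0.0037 rel ex,ey,z -0.0073 -0.0004 0.0259
[-0.0504  0.0611  0.1685] 357.35742209947756 [-0.05212887  0.          0.          0.          0.        ]
```

```bash
python3 -m crank '[[-30,-1,0,0],[-60,-1.3,10,0],[-65,-1.3,45,0],[-65,-1.3,90,0],[-65,-1.3,120,0],[-65,-1.3,135,0],[-65,-1.3,135,0],[-65,-1.3,135,0]]';python3 - <<'E'
from h import *
b=cap('wrist','wrist9.png')['pixels'];a=cap('side','side9.png')['pixels']
cv2.imwrite('pics/c9.png',np.hstack([cv2.resize(b[230:400,230:410],(400,378)),cv2.resize(a[230:330,290:390],(378,378),interpolation=cv2.INTER_CUBIC)]))
go(box(-.0155,-.0015,.03))
E
```

```text
time_s: 9.6
ee_pos: [0.4891, -0.2375, 0.0408]
eef_rot: [-1.334, -2.842, 0.001]
wrist_force: [-0.5, -0.3, -0.1]
opening: -0.001
ee [ 0.49   -0.2377  0.042 ] yaw 129.72 tilt [ 0.001 -0.001 -1.   ] shift [ 0.5 -0.4 12. ] turn 0.02 F [ 0.5 -0.1  0.8] t 9.7
```

View pics/c9.png

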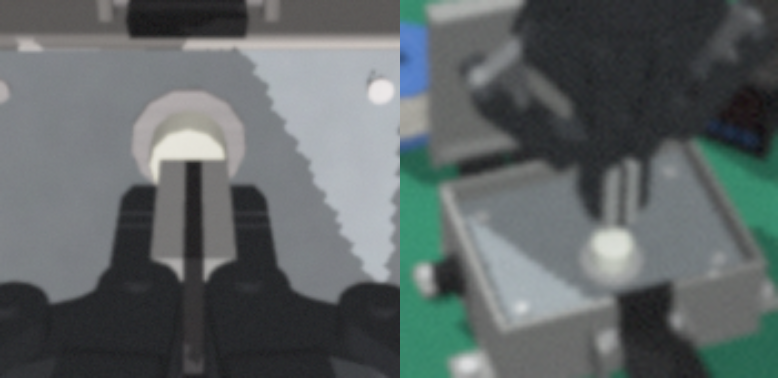

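```bash
python3 -m crank '[[2,-0.5,8,0],[2,-0.5,13,0],[2,-0.5,16,0],[2,-0.5,18,0],[2,-0.5,20,0],[2,-0.5,20,0]]'; python3 -m crank '[[0,0,1,0],[0,0,2,0],[0,0,2.5,0],[0,0,2.5,0]]'
```

```text
time_s: 10.3
ee_pos: [0.4881, -0.236, 0.0213]
eef_rot: [-1.334, -2.844, 0.0]
wrist_force: [1.1, -1.1, -0.3]
opening: -0.001
time_s: 10.7
ee_pos: [0.4882, -0.2362, 0.019]
eef_rot: [1.334, 2.844, -0.0]
wrist_force: [1.0, -0.3, 0.4]
opening: -0.0
```

Run:
```python
from h import *
b=cap('wrist','wrist10.png')['pixels'];a=cap('side','side10.png')['pixels']
cv2.imwrite('pics/c10.png',np.hstack([cv2.resize(b[230:400,230:410],(400,378)),cv2.resize(a[250:320,310:380],(378,378),interpolation=cv2.INTER_CUBIC)]))
```

```text
(no output)
```

View pics/c10.png

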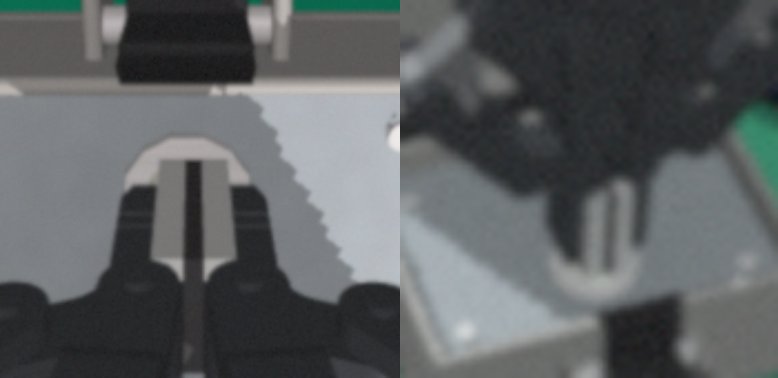

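```bash
python3 -m crank '[[0,0,1,0],[0,0,2,0]]'; python3 -m crank '[[0,0,1,0],[0,0,2,0]]'
```

```text
time_s: 11.0
ee_pos: [0.4882, -0.2362, 0.0177]
eef_rot: [1.334, 2.844, 0.001]
wrist_force: [-4.8, 4.0, 25.8]
opening: 0.002
time_s: 11.2
ee_pos: [0.4884, -0.2362, 0.0174]
eef_rot: [1.334, 2.842, 0.002]
wrist_force: [-9.9, 6.0, 51.1]
opening: 0.003
```

```bash
python3 -m crank '[[0,0,-10,0],[0,0,-45,0],[0,0,-90,0],[0,0,-130,0],[20,0,-165,0],[50,0,-185,0],[70,0,-190,0],[70,0,-190,0]]';python3 - <<'E'
from h import *
b=cap('wrist','wrist11.png')['pixels'];a=cap('side','side11.png')['pixels'];t=cap('top','top11.png')['pixels']
cv2.imwrite('pics/c11.png',np.hstack([cv2.resize(t[200:340,200:340],(400,400),interpolation=cv2.INTER_CUBIC),cv2.resize(a[250:330,300:380],(400,400),interpolation=cv2.INTER_CUBIC)]))
t=load('top11');s=load('side11')
a,A=white(t,(245,260,270,292));b,B=white(s,(330,280,360,305));print(a,A,b,B)
p,g=tri(t,a,s,b);print('plunger',p,g)
go(box(.1,0,.2))
E
```

```text
time_s: 12.0
ee_pos: [0.4422, -0.1803, 0.2058]
eef_rot: [1.332, 2.845, 0.003]
wrist_force: [0.1, 0.2, -0.2]
opening: 0.001
(258.7500009536743, 277.25) 28.5 (345.5, 297.0) 35.0
plunger [ 0.48964608 -0.23840006  0.03860999] 0.0006470129249245754
ee [ 0.4437 -0.1824  0.2049] yaw 129.76 tilt [ 0. -0. -1.] shift [-187.1    1.4    4.9] turn 0.06 F [ 0.4 -0.7 -0.8] t 12.15
```

View pics/c11.png

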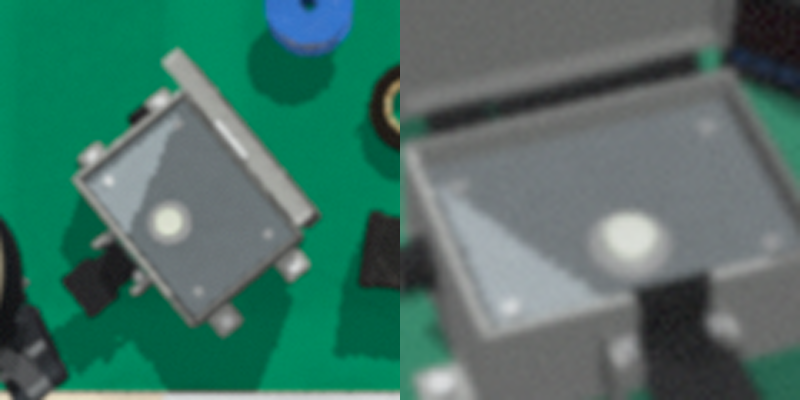

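View pics/wrist11.png

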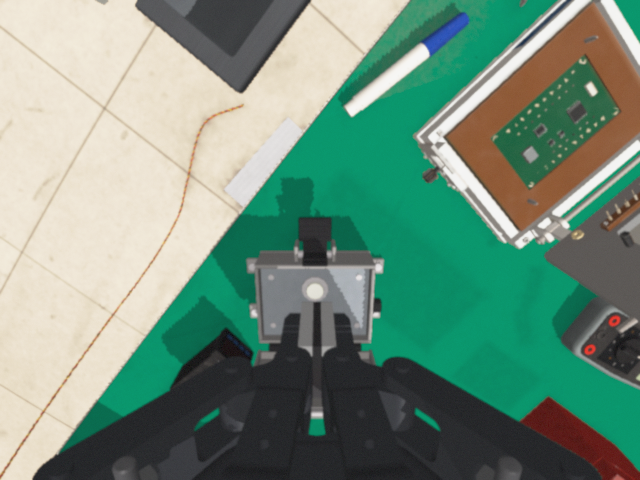

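The plunger dropped from z≈45 to 39 mm as triangulated (top (258.8,277.3), side (345.5,297)), about 6.5 mm, and met a hard stop: it is home. Now behind the lid.

```bash
python3 -m crank '[[-40,1,0,0],[-85,1,0,0],[-130,1,0,0],[-160,1,0,0],[-169,1,20,0],[-169,1,60,0],[-169,1,95,0],[-169,1,105,0],[-169,1,105,0],[-169,1,105,0]]';python3 - <<'E'
from h import *
a=cap('side','side12.png')['pixels'];t=cap('top','top12.png')['pixels']
cv2.imwrite('pics/c12.png',np.hstack([cv2.resize(t[180:340,180:340],(400,400),interpolation=cv2.INTER_CUBIC),cv2.resize(a[180:340,260:420],(400,400),interpolation=cv2.INTER_CUBIC)]))
for th in (1.5,1.35,1.2,1.05,.9,.75,.6,.45,.3,.2,.1,0):
    x=49-76*np.cos(th)+12*np.sin(th)+6;z=46+76*np.sin(th)+12*np.cos(th)-22.5
    print(th,round(x,1),round(z,1))
e=state()['ee_pos'];print('now',(e[:2]-C)@EX,(e[:2]-C)@EY,e[2],state()['wrist_force'])
E
```

```text
time_s: 13.15
ee_pos: [0.5527, -0.3126, 0.1011]
eef_rot: [1.334, 2.843, -0.001]
wrist_force: [-1.1, 0.5, 1.1]
opening: 0.002
1.5 61.6 100.2
1.35 50.1 100.3
1.2 38.6 98.7
1.05 27.6 95.4
0.9 17.2 90.5
0.75 7.6 84.1
0.6 -0.9 76.3
0.45 -8.2 67.4
0.3 -14.1 57.4
0.2 -17.1 50.4
0.1 -19.4 43.0
0 -21.0 35.5
now 0.08274732179867804 -0.0003991095766157113 0.1017929720549885 [ 0.55731492 -0.55711911  1.26963395]
```

View pics/c12.png

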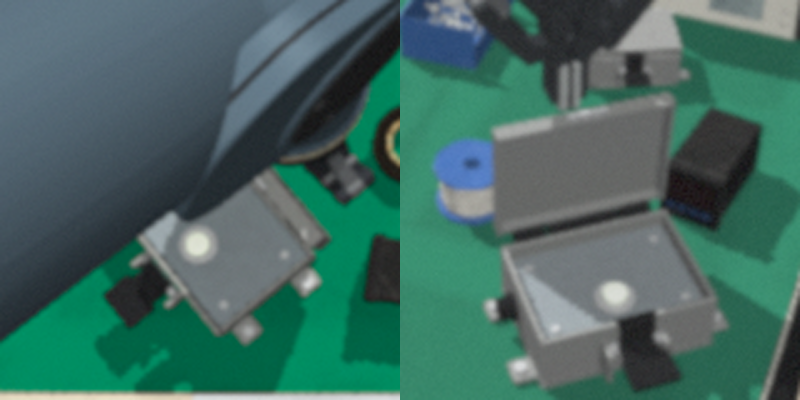

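```bash
python3 -m crank '[[10,0,0,0],[18,0,0,0],[26,0,0,0],[33,0,0,0],[39,0,1,0],[44,0,2,0],[50,0,3,0],[55,0,5,0],[55,0,5,0]]';python3 - <<'E'
from h import *
a=cap('side','side13.png')['pixels'];t=cap('top','top13.png')['pixels']
cv2.imwrite('pics/c13.png',np.hstack([cv2.resize(t[180:340,180:340],(400,400),interpolation=cv2.INTER_CUBIC),cv2.resize(a[180:340,260:420],(400,400),interpolation=cv2.INTER_CUBIC)]))
e=state()['ee_pos'];print('now',(e[:2]-C)@EX,(e[:2]-C)@EY,e[2],state()['wrist_force'])
E
```

```text
time_s: 14.15
ee_pos: [0.5163, -0.2685, 0.0946]
eef_rot: [-1.333, -2.843, -0.0]
wrist_force: [0.8, -0.4, 0.9]
opening: -0.001
now 0.026408536733246345 -0.0006053345103667718 0.09492916097723353 [ 0.29231147 -1.26266021 -0.06974559]
```

View pics/c13.png

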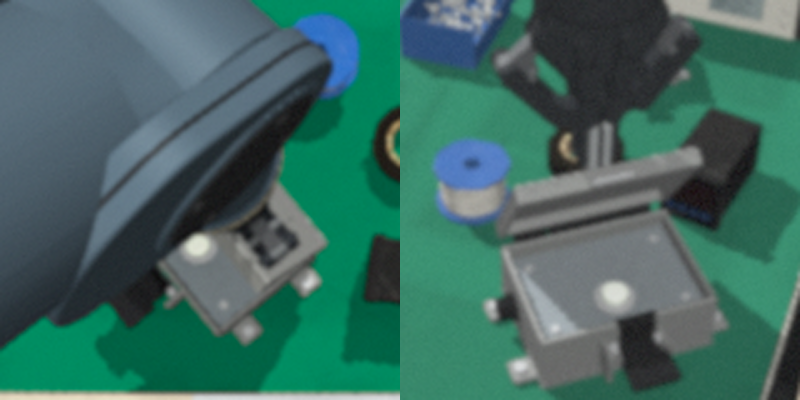

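```bash
python3 -m crank '[[5,0,2,0],[10,0,5,0],[15,0,8,0],[20,0,11,0],[24,0,15,0],[28,0,19,0],[32,0,24,0],[36,0,28,0],[39,0,33,0],[42,0,38,0],[44,0,43,0],[44,0,43,0]]';python3 - <<'E'
from h import *
a=cap('side','side14.png')['pixels'];t=cap('top','top14.png')['pixels']
cv2.imwrite('pics/c14.png',np.hstack([cv2.resize(t[180:340,180:340],(400,400),interpolation=cv2.INTER_CUBIC),cv2.resize(a[180:340,260:420],(400,400),interpolation=cv2.INTER_CUBIC)]))
e=state()['ee_pos'];print('now',(e[:2]-C)@EX,(e[:2]-C)@EY,e[2],state()['wrist_force'])
E
```

```text
time_s: 15.45
ee_pos: [0.4883, -0.2349, 0.0512]
eef_rot: [-1.333, -2.843, -0.0]
wrist_force: [0.2, -0.6, 2.0]
opening: -0.0
now -0.017917677136886103 -0.0006939902306516278 0.051796748736826874 [0.00963914 0.64326413 0.67896859]
```

View pics/c14.png

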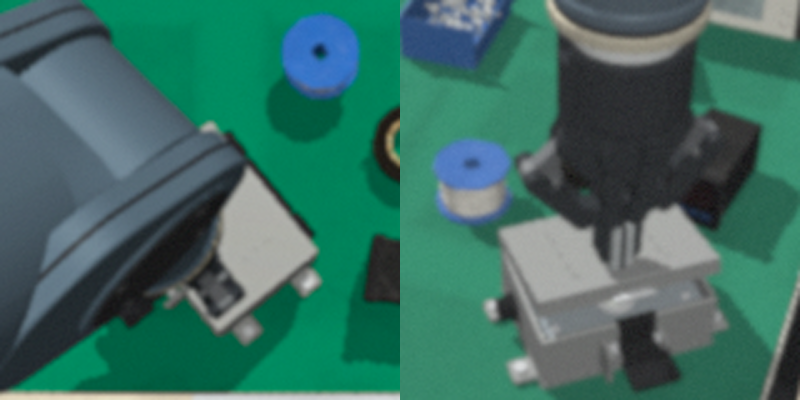

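```bash
python3 -m crank '[[1,0,3,0],[2,0,6,0],[3,0,9,0],[3,0,11,0],[3,0,12.5,0],[3,0,13.5,0],[3,0,13.5,0]]'
```

```text
time_s: 16.25
ee_pos: [0.4865, -0.2326, 0.0392]
eef_rot: [-1.334, -2.844, -0.002]
wrist_force: [-4.6, 3.9, 16.4]
opening: 0.0
```

```bash
python3 -m crank '[[0,0,1,0],[0,0,2,0],[0,0,2,0]]'
```

```text
time_s: 16.55
ee_pos: [0.4869, -0.2329, 0.0366]
eef_rot: [1.334, 2.844, 0.001]
wrist_force: [0.2, 0.8, 0.4]
opening: 0.002
```

```bash
python3 -m crank '[[0,0,0.7,0],[0,0,1.2,0]]'
python3 - <<'E'
from h import *
a=cap('side','side15.png')['pixels']
cv2.imwrite('pics/c15.png',cv2.resize(a[230:340,290:400],(600,600),interpolation=cv2.INTER_CUBIC))
print(state()['wrist_force'],state()['ee_pos'])
E
```

```text
time_s: 16.75
ee_pos: [0.4868, -0.2329, 0.035]
eef_rot: [-1.334, -2.844, -0.0]
wrist_force: [-0.6, 0.2, 0.8]
opening: 0.002
[-0.69924751  0.40966563  0.27315472] [ 0.48684901 -0.23310986  0.03494016]
```

View pics/c15.png

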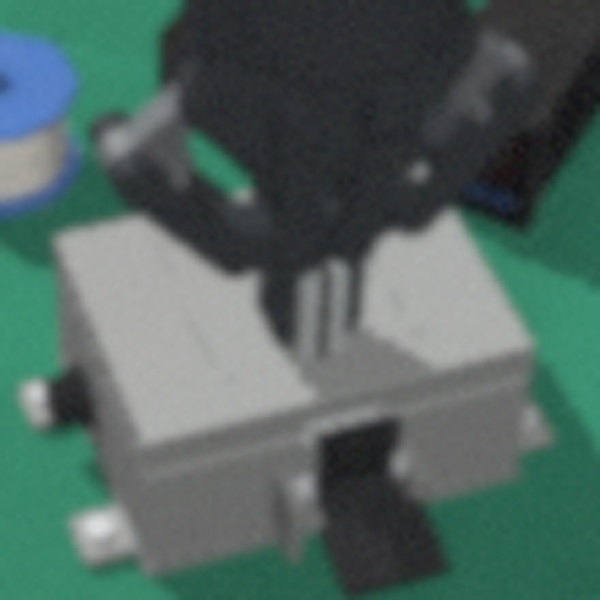

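```bash
python3 -m crank '[[0,0,-10,0],[0,0,-35,0],[0,0,-75,0],[20,0,-115,0],[60,0,-150,0],[100,0,-170,0],[130,0,-170,0],[130,0,-170,0],[130,0,-170,0]]'
python3 - <<'E'
from h import *
a=cap('side','side16.png')['pixels'];t=cap('top','top16.png')['pixels']
cv2.imwrite('pics/c16.png',np.hstack([cv2.resize(t[180:340,200:360],(400,400),interpolation=cv2.INTER_CUBIC),cv2.resize(a[190:350,260:420],(400,400),interpolation=cv2.INTER_CUBIC)]))
d0=load('side0')['pixels'];z=np.hstack([cv2.resize(q[285:340,320:400],(400,275),interpolation=cv2.INTER_CUBIC) for q in(d0,a)]);cv2.imwrite('pics/c16z.png',z)
print(state()['wrist_force'],state()['ee_pos'])
E
```

```text
time_s: 17.7
ee_pos: [0.4041, -0.1329, 0.2061]
eef_rot: [1.332, 2.844, 0.001]
wrist_force: [-0.0, 0.2, -0.2]
opening: 0.001
[ 0.58958389 -0.31507807  0.74782275] [ 0.40447298 -0.13388521  0.20556085]
```

View pics/c16.png

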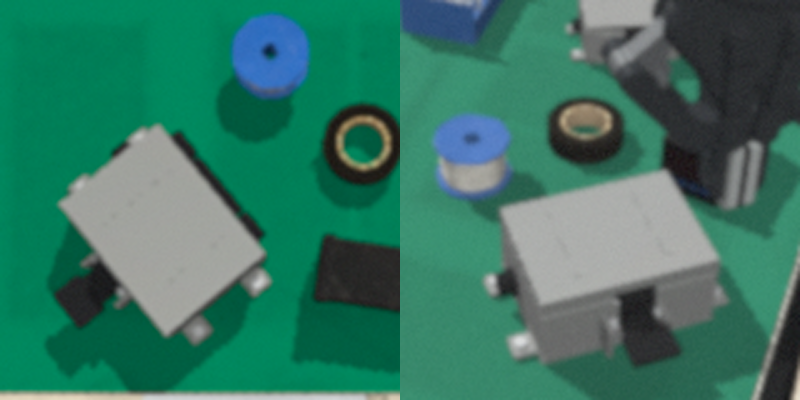

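View pics/c16z.png

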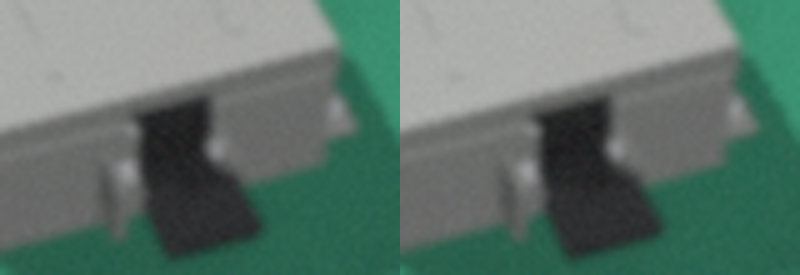

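The lid is shut and the latch looks exactly as at the start (before | after crop). Comparing the bystanders with the first picture, then handing in.

Run:
```python
from h import *
a=load('top0')['pixels'];b=load('top16')['pixels']
for n,(x0,y0,x1,y1) in dict(spool=(288,182,328,222),tape=(326,218,366,256),meter=(322,270,382,308),lid=(222,228,310,315)).items():
    A=a[y0:y1,x0:x1].astype(np.float32).mean(2);B=b[y0:y1,x0:x1].astype(np.float32).mean(2)
    print(n,cv2.phaseCorrelate(A,B)[0],np.abs(A-B).mean())
print(bot.close_job(),state()['time_s'])
```

```text
spool (0.026048474069437333, 0.057200498870439986) 3.4572916
tape (0.03831808858211616, -0.06150185482382753) 2.580921
meter (-0.07867817392192933, -0.012716702244521372) 2.358041
lid (-0.015255527157492565, 0.0283756696438644) 4.066788
the job is handed in; nothing more can be done
the job is handed in; nothing more can be done
```

I pressed the thumb latch on the larger grey box and the lid sprang open. I then pushed the plunger down to a hard stop, swung the lid down from behind and pressed it until it snapped. I handed the job in at about 18 s on the robot's clock, with the arm clear of everything; no verdict was reported.

**Last checks:**
- **Lid and latch:** in the last pictures, about 1 s after release, the lid is flat and the latch looks the same as in the first picture. The pressing force fell from 16 N to about 0 as the lid passed the hook.
- **Plunger:** its top came down about 6.5 mm as measured from two camera views. It starts up to 2 mm in, so that fits full travel, and it was firm under the final push.
- **Bystanders:** spool, tape roll and meter moved less than 0.1 pixel in the top view.

**What disagreed or went beyond plan:**
- **Fingertip height:** the shut fingertips were about 22 mm above the reported TCP height, not 11 mm below it. I found this when the first press met no pad, and used the measured offset from then on.
- **Plunger force:** the last push peaked at 51 N at the wrist. It went through the fingertips, not the arm or gripper body as far as I could tell, and stayed well below the 120 N wrist limit.
- **Plunger height:** triangulation put the plunger's top at 39 mm when home, against the 42 mm given. The same bias was there before the push, so I relied on the change in height.

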